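Clamp a cabinet-door frame with a tab-lock sliding stop

TASK

Clamp the white door frame on the plywood board: pinch both release tabs of the knob on the sliding stop and turn it clockwise to free the stop, then slide the stop so that it pushes the frame flat against the wooden fence and stays pressed on it, firmly but gently. While the stop is still pressed on the frame, turn the knob back to locked until both tabs spring out again, and let go. Do not drag the stop while it is locked, do not touch the freshly painted frame with the gripper, and leave the other things where they are.

Things in the scene. Friction and masses are not known exactly. Their poses are not given: they have to be found in the camera images.
- board: plywood clamping board, fixed to the bench, 220 (x) x 460 (y) x 18 mm, with an aluminium slide track down its middle; origin at the centre of its underside; its +y axis is the direction from the stop towards the fence, along the track
- stop: grey sliding stop on the board's track: block 60 (x) x 72 (y) x 18 mm high that carries the knob; origin on the track at board-top level under the knob's axis, axes as the board's. It must travel 35 to 105 mm to board +y. Locked, a brake holds it with about 35 N; freed, it slides with about 1.5 N of friction. It can be moved by pushing the pinched knob along the track
- knob_grip (a point): point on the knob's vertical axis at half the tabs' height, 52 mm above the board's top. Black knob 32 x 39 mm with a round cap (top 75 mm, with its bar 78 mm above the board's top), a grey tab on two opposite sides; the raised bar on the cap points from tab to tab. Below it a dark steel collar 59 mm across, its top 26 mm above the board's top
- knob (a joint): knob angle, rad: 0 locked (tab line along board x, across the track), 1.2 free; grows clockwise from above; stops at both ends, a notch with 0.07 rad of play at each. Each tab must be in by 4 mm or more to leave a notch; on the way the collar keeps the tabs in; in a notch they spring out if not held. Freeing takes about 0.1 N m, and half-way the brake spring turns it back
- tab_a (a joint): travel of the tab on the knob's own +x side (board +x when locked), m: 0 out, 0.006 fully in. Tab faces are flat and upright, 25 mm wide, 40 mm high (30 to 70 mm above the board's top), 26 mm from the knob's axis when out (52 mm over both), 20 mm when in (40 mm over both). Spring 3.5 N out, 8 N in. Both must be pressed alike: centre the pinch
- tab_b (a joint): the same for the tab on the opposite side
- jaw_face (a point): centre of the cork face of the stop's jaw (84 mm wide, 26 mm high), 11 mm above the board's top, 45 mm to board +y from the knob's axis. The jaw sits on a stiff rubber spring, 15 N per mm, up to 4 mm. It presses on the frame's near edge; when the frame is home and just touched, this face is 160 mm from the fence's face
- frame: white painted wooden cabinet-door frame lying loose on the board, 180 (x) x 160 (y) x 22 mm thick, members 32 mm wide, 0.5 to 1 kg; origin at the centre of its underside. It starts 4 to 8 mm off the fence and up to 0.03 rad crooked
- fence: wooden fence fixed across the far end of the board, 150 (x) x 28 (y) x 34 mm high; origin at board-top level in the middle of the face that looks to the frame (to its own -y). The stop must press the frame on this face and be locked so: aim for a push of 8 to 18 N (under 5 N is loose, over 28 N harms the frame), which is about 1 mm of jaw spring and has to be felt
- scraper: bystander: paint scraper, wooden handle, lying on the bench
- screwdriver: bystander: screwdriver lying on the bench
- wax_tin: bystander: round tin, 72 mm across, 55 mm high
- sanding_block: bystander: cork sanding block 100 x 60 x 35 mm
- screw_bowl: bystander: steel bowl 100 mm across
- wood_offcut: bystander: wooden offcut 120 x 45 x 22 mm

How it is judged:
On the way, in this order (a step that is already met when the one before it is completed fails the run):
1. the knob is turned to free while the stop has not been moved (value of joint knob above 1.05 rad and distance of stop from where it was at the start of the episode below 0.01 m), for 0.1 s.
2. the freed stop presses the frame against the fence (value of joint knob above 0.9 rad and contact force between stop and frame above 5 N and contact force between frame and fence above 3 N), for 0.1 s.
At the end, for the whole second after the job is handed in: knob locked (below 0.12 rad) with both tabs sprung out (each within 2 mm of fully out); the locked stop still presses on the frame with more than 4 N and the frame on the fence with more than 3 N; the frame's edge parallel to the fence within 0.02 rad; the frame at rest (value of joint knob below 0.12 rad and value of joint each of tab_a, tab_b below 0.002 m and contact force between stop and frame above 4 N and contact force between frame and fence above 3 N and angle between the x axis of frame and the x axis of fence, either way round below 0.02 rad and linear speed of frame below 0.01 m/s); the robot touches nothing.
It fails at once if the stop presses on the frame with more than 28 N (contact force between stop and frame above 28 N).
It fails at once if the stop is dragged while locked (value of joint knob below 0.3 rad and linear speed of stop above 0.03 m/s).
It fails at once if the gripper touches the painted frame (contact force between the arm and frame above 1 N).
It fails at once if another thing is shifted (distance of any of scraper, screwdriver, wax_tin, sanding_block, screw_bowl, wood_offcut from where it was at the start of the episode above 0.03 m).
It also fails if it takes over 50 s, if anything falls off the work surface, if the arm or the gripper's body presses on something with over 40 N, if the wrist force passes 120 N, or if a joint passes its speed limit or range.

ROBOT

A 6-joint arm with a two-finger parallel gripper is mounted at the origin on the work surface. World frame = base frame: x ahead of the robot, y to its left, z up, the work surface at z = 0. Lengths are in m, angles in rad, forces in N, time in s.
With the tool pointing down it reaches from about 0.325 to 0.775 m from the base axis. Payload 5.5 kg.
Tool frame: the origin (TCP) lies on the mounting face of the last link; the fingertips stand 173 mm ahead of it and the grasp point (between the pads) lies 155 mm ahead of it; z points along the fingers, y is the direction in which the jaws open and shut (so a half turn about z gives the same grasp; the last joint's range is limited). The gripper opens to 85 mm and grips with 20 to 120 N. Pads are 22 mm wide; open, the fingers measure 114 mm over their backs; the gripper's body (76 mm by 85 mm) begins 54 mm behind the grasp point. The pads swing forward as they close: fully open they stand 13 mm farther back than shut.
Start: joints at [-1.201, 0.091, 1.231, -0, 1.82, -0.057], TCP at [0.248, -0.546, 0.405] pointing down, gripper open.
Joint ranges: [-2.87, 2.87], [-0.86, 2.18], [0.17, 2.46], [-1.51, 4.65], [0.06, 2.69], [-2.65, 2.65]. Speed limits (rad/s): [2.57, 2.57, 3.01, 3.14, 3.14, 3.14].

INTERFACE

Orientations are given as a rotation vector (axis times angle).
In Python, from station import bot gives the robot as it stands.
- The arm moves only by the tool servo_tool, never from a script. Its argument "increments" is text: rows parted by semicolons, each of 4 numbers parted by spaces: the shift along the tool's x, y, z in mm, then the turn about the tool's z in rad. A call has 1 to 20 rows; each row is the pose to reach, as a shift and turn from the pose commanded when the call began, along the tool's axes at that moment; what a row does not reach only later rows make up. A row lasts 1/12 s, in which the tool goes at most 41.7 mm and 7.16 degrees, less where a joint would pass 70% of its speed; a pose out of reach is approached as far as the arm can. A call with a gripper value outside its range is refused whole. "jaw" is the opening, from 0 (shut) to 1 (fully open), set as the call begins (left out, the last holds). The fingers move at their own pace and stop on an object; "newtons" is the grip in N (left out, the last holds). Time passes only in rows, so rows that repeat a pose let the fingers close. It gives the time, the measured TCP pose, the force and the opening at its end, in the units of the state.
- bot.get_state(): the state, without advancing time (a new reading comes with each control period).
- bot.read_camera(name): name is "scene" or "top"; returns (picture, depth): 420x560x3 uint8, blue, green, red; 420x560 float32, m along the optical axis (not along the pixel's ray), 0 where there is no reading.
- bot.camera_info(name): a dict with "fx", "fy", "cx", "cy" (pixels), "R" (3x3) and "t" (3): a world point X has camera coordinates R X + t. Camera axes: x right, y down, z forward; pixel columns grow to the right and rows downward; lengths in m; the calibration is good to about 2 mm. A picture is of the moment at which its call begins. camera_info takes no time and is no camera call.
- bot.finish_job(): hands the job in, once; it reports no verdict.
The state is a dict: "time": time; "qpos": joint angles; "qvel": joint speeds; "tau": joint torques, N m; "eef_pos": TCP position; "orientation": TCP orientation; "contact_force": force on the tool from outside, world axes, zero at the start; "ft_torque": the same for the moment, N m; "finger_gap": finger opening in m.
Only numpy, scipy, OpenCV 4.12 (cv2) and the standard library are available. Lean on these libraries where they do the work, as an engineer would, in place of code of your own. Each camera call takes 0.05 s, during which the arm holds its last target.

## Working session

There is one attempt and no reset: what is moved stays moved. The work goes in short steps, Python scripts to look and compute and a tool call to move; the robot and the scene stay as the last step left them, time stands still between calls to the robot, and variables do not carry over. Pictures are saved under pics/ and viewed, and the job is handed in when it is done.

Besides the shell and the picture viewer there is one more tool, called after "Call:" in YAML: its name, and indented under it one key for each argument. servo_tool: Moves the arm, as the interface text tells. Its arguments: {"type":"object","properties":{"increments":{"type":"string"},"jaw":{"type":"number"},"newtons":{"type":"number"}},"required":["increments"]}

```bash
ls; mkdir -p pics; python3 - <<'E'
from station import bot
import cv2,numpy as np
s=bot.get_state();print(s)
for n in("scene","top"):
    p,d=bot.read_camera(n);cv2.imwrite(f"pics/{n}0.png",p);np.savez(f"pics/{n}0.npz",p=p,d=d)
    print(n,bot.camera_info(n))
E
```

```text
pics
{'time': 0.0, 'qpos': array([-1.20067530e+00,  9.18697519e-02,  1.23188415e+00, -1.09760377e-05,
        1.81980619e+00, -5.66828738e-02]), 'qvel': array([ 0.00128074, -0.00146247,  0.00075523, -0.00087434,  0.00074065,
        0.00010203]), 'tau': array([-9.90690546e-05, -4.58725154e+01, -4.18030894e+01, -1.73028320e-04,
        1.15206360e-02, -8.40632737e-06]), 'eef_pos': array([ 0.24840483, -0.54622638,  0.403545  ]), 'orientation': array([-3.06843228e+00, -6.64929662e-01,  4.98550818e-04]), 'contact_force': array([-0.17932899,  0.0276841 ,  0.20018243]), 'ft_torque': array([-0.00872777, -0.03415913,  0.01940553]), 'finger_gap': 0.08536537657422243}
scene {'fx': 488.5792633964783, 'fy': 488.5792633964783, 'cx': 278.248832528849, 'cy': 208.46485422220331, 'R': array([[ 0.72809849,  0.6854716 ,  0.00112972],
       [ 0.57509783, -0.60996251, -0.54516807],
       [-0.37300814,  0.39758575, -0.83832601]]), 't': array([-0.33343295, -0.27045532,  1.4509684 ])}
top {'fx': 432.9210871098917, 'fy': 432.9210871098917, 'cx': 280.2034078072283, 'cy': 210.44800123724582, 'R': array([[ 0.01527475, -0.99987018,  0.00512836],
       [-0.9882194 , -0.01587749, -0.15221804],
       [ 0.1522797 , -0.00274286, -0.98833363]]), 't': array([-0.03728081,  0.49231515,  0.99032451])}
```

View pics/scene0.png

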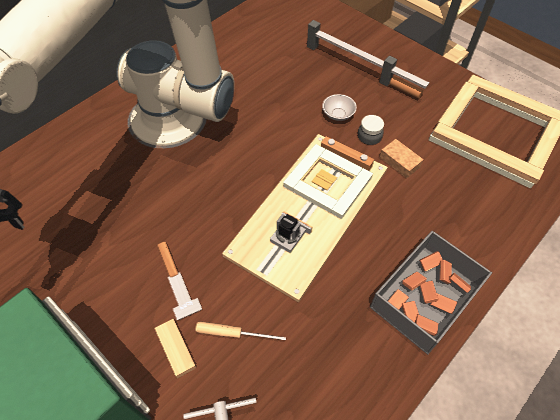

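View pics/top0.png

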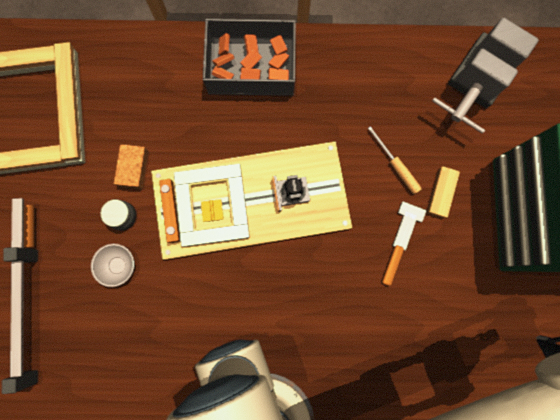

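The top view shows the board near (250,200) with its fence at the left end (168,210) and the knob near (293,188). Board +y therefore runs roughly along world +y. I'll enlarge the image and measure.

```bash
cat > h.py <<'E'
import numpy as np,cv2
from station import bot
def ray(n,u,v,z):
    c=bot.camera_info(n);R=c["R"];t=c["t"]
    d=R.T@np.array([(u-c["cx"])/c["fx"],(v-c["cy"])/c["fy"],1]);o=-R.T@t
    return o+d*(z-o[2])/d[2]
def cloud(n,d):
    c=bot.camera_info(n);R=c["R"];t=c["t"]
    v,u=np.mgrid[:d.shape[0],:d.shape[1]]
    P=np.stack([(u-c["cx"])/c["fx"]*d,(v-c["cy"])/c["fy"]*d,d],-1)-t
    X=P@R; X[d==0]=np.nan
    return X
def proj(n,X):
    c=bot.camera_info(n);p=c["R"]@X+c["t"];return p[0]/p[2]*c["fx"]+c["cx"],p[1]/p[2]*c["fy"]+c["cy"]
E
python3 - <<'E'
from h import *
f=np.load("pics/top0.npz");p,d=f["p"],f["d"];X=cloud("top",d)
hsv=cv2.cvtColor(p,cv2.COLOR_BGR2HSV)
z=X[...,2]
# board by height + region
m=((z>0.010)&(z<0.06)).astype(np.uint8)*255
m[:, :140]=0;m[:,360:]=0;m[:130]=0;m[270:]=0
m=cv2.morphologyEx(m,cv2.MORPH_OPEN,np.ones((3,3)))
cs,_=cv2.findContours(m,cv2.RETR_EXTERNAL,cv2.CHAIN_APPROX_NONE)
c=max(cs,key=cv2.contourArea);print(cv2.minAreaRect(c))
q=cv2.approxPolyDP(c,6,True)[:,0];print(q.tolist())
for a in q: print(ray("top",a[0],a[1],0.018).round(4))
cv2.imwrite("pics/m.png",m)
k=(z>0.075)&(z<0.12);k[:,:250]=0;k[:,340:]=0;k[:150]=0;k[220:]=0
print(k.sum(),np.nanmedian(X[k],0),np.nanmax(X[k],0),np.nanmin(X[k],0),X[k].mean(0))
cv2.imwrite("pics/crop_top.png",cv2.resize(p[135:265,145:360],None,fx=3.7,fy=3.7,interpolation=cv2.INTER_CUBIC))
s=np.load("pics/scene0.npz");p,d=s["p"],s["d"]
cv2.imwrite("pics/crop_sc.png",cv2.resize(p[190:280,240:350],None,fx=6,fy=6,interpolation=cv2.INTER_CUBIC))
X=cloud("scene",d);z=X[...,2];k=(z>0.083)&(z<0.12);k[:,:260]=0;k[:,330:]=0;k[:190]=0;k[270:]=0
print(k.sum(),X[k].mean(0),X[k].max(0),X[k].min(0))
E
```

```text
((249.98846435546875, 199.605224609375), (89.447509765625, 191.68836975097656), 80.61448669433594)
[[335, 142], [152, 171], [163, 258], [350, 228]]
[ 0.67  -0.163  0.018]
[0.5887 0.2862 0.018 ]
[0.377  0.2473 0.018 ]
[ 0.4558 -0.1983  0.018 ]
319 [ 0.54106271 -0.059778    0.09033557] [ 0.56821889 -0.03934387  0.10037986] [ 0.51500438 -0.08124481  0.07571755] [ 0.54139591 -0.05974988  0.08956047]
253 [ 0.5470292  -0.06150855  0.09035529] [ 0.5729947  -0.03834741  0.09790024] [ 0.51965283 -0.08095074  0.08304851]
```

View pics/crop_top.png

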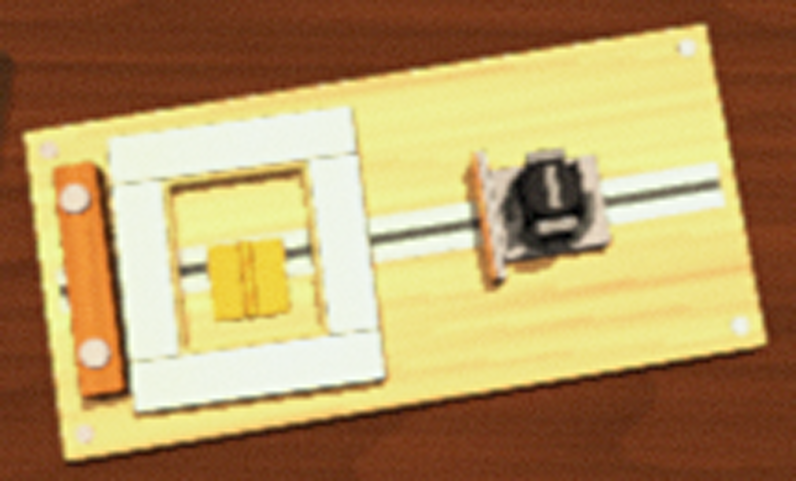

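View pics/crop_sc.png

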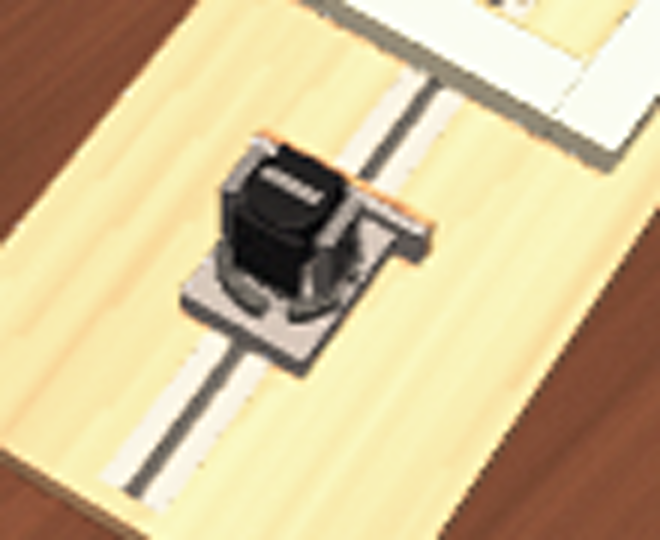

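```bash
python3 - <<'E'
from h import *
f=np.load("pics/top0.npz");p,d=f["p"],f["d"]
hsv=cv2.cvtColor(p,cv2.COLOR_BGR2HSV)
m=((cv2.cvtColor(p,cv2.COLOR_BGR2GRAY)>115)).astype(np.uint8)*255
mm=np.zeros_like(m);mm[135:265,145:360]=m[135:265,145:360]
mm=cv2.morphologyEx(mm,cv2.MORPH_CLOSE,np.ones((5,5)))
cs,_=cv2.findContours(mm,cv2.RETR_EXTERNAL,cv2.CHAIN_APPROX_NONE)
c=max(cs,key=cv2.contourArea)[:,0].astype(float)
W=np.array([ray("top",u,v,0.018) for u,v in c])[:,:2]
q=np.array([[335,142],[152,171],[163,258],[350,228]],float);Q=np.array([ray("top",u,v,.018)[:2] for u,v in q])
L=[]
for i in range(4):
    a,b=Q[i],Q[(i+1)%4];e=(b-a)/np.linalg.norm(b-a);n=np.array([-e[1],e[0]])
    s=(W-a)@e;t=(W-a)@n;k=(abs(t)<.008)&(s>.02)&(s<np.linalg.norm(b-a)-.02)
    vx,vy,x0,y0=cv2.fitLine(W[k].astype(np.float32),cv2.DIST_HUBER,0,.001,.001).ravel()
    L.append((vx,vy,x0,y0));print(k.sum(),"ang",np.degrees(np.arctan2(vy,vx)),x0,y0)
def X(a,b):
    A=np.array([[a[0],-b[0]],[a[1],-b[1]]]);s=np.linalg.solve(A,[b[2]-a[2],b[3]-a[3]]);return np.array([a[2]+a[0]*s[0],a[3]+a[1]*s[0]])
C=[X(L[i],L[(i+1)%4]) for i in range(4)];print(np.array(C).round(4),np.mean(C,0))
print([np.linalg.norm(C[i]-C[i-1]).round(4) for i in range(4)])
# bar
for n,(r0,r1,c0,c1) in {"top":(175,202,284,304),"scene":(212,228,280,297)}.items():
    p=np.load(f"pics/{n}0.npz")["p"];g=cv2.cvtColor(p,cv2.COLOR_BGR2GRAY)
    print(n);print(g[r0:r1,c0:c1])
E
```

```text
166 ang -79.67239 0.6316959 0.062664665
70 ang 10.295829 0.48154894 0.26863974
170 ang -79.709236 0.41605657 0.025480777
70 ang 10.273675 0.56292427 -0.18278548
[[ 0.5906  0.2884]
 [ 0.3754  0.2494]
 [ 0.4573 -0.2019]
 [ 0.6728 -0.1629]] [0.5240253  0.04325164]
[np.float32(0.4587), np.float32(0.2187), np.float32(0.4587), np.float32(0.219)]
top
[[228 229 229 226 225 218 193 180 185 193 185 182 183 200 227 232 233 230
  232 230]
 [229 229 221 196 191 183 174 171 172 174 167 165 161 180 219 231 227 229
  228 228]
 [231 230 214 158 163 164 162 162 166 161 151 128 118 147 198 208 200 207
  216 214]
 [230 231 201 138 137 128  97  87  81  73  63  53  58 120 188 180 141 172
  207 207]
 [224 217 159  81  63  55  37  36  57  76  78  54  41  75 104  85  71 144
  202 209]
 [207 174 116  47  25  28  43  51 104 155 157  79  41  48  46  25  45 129
  198 212]
 [176 108  60  33  30  40  41  59 111 174 160  78  43  51  48  37  39  98
  167 211]
 [130  54  24  26  39  50  45  56 118 175 151  80  40  51  55  43  37  61
  137 201]
 [ 68  25  29  28  44  47  40  55 115 172 160 103  55  43  53  54  42  60

[... 1984 characters left out ...]
 27  92 179 155 110  42  35  33  35  35  34  30  39  83 151]
 [147  48  29  79 150 165 169 175 100  36  29  32  33  33  33  29  34]
 [ 92  26  34  32  42  93 150 166 167 166  74  37  32  33  34  36  32]
 [ 56  35  38  36  33  32  43 107 171 167 166 159  58  39  35  31  12]
 [ 59  41  37  35  35  34  33  32  56 121 180 163 165 142  32  29   4]
 [ 60  35  37  38  37  38  36  38  32  29  59 138 173  57  33  18  18]
 [ 40  32  32  38  40  37  37  33  35  37  36  31  39  35  28   9  83]
 [ 42  39  23  34  38  40  38  38  37  39  39  35  37  37  20  55 125]
 [ 24  39  40  19  31  36  38  39  37  38  42  44  37  13  28 101 169]
 [ 15  19  31  42  28  22  41  48  47  48  47  20  10   7  89 166 162]]
```

```bash
python3 - <<'E'
from h import *
for n,(r0,r1,c0,c1) in {"top":(179,192,291,298),"scene":(217,225,282,296)}.items():
    p=np.load(f"pics/{n}0.npz")["p"];g=cv2.cvtColor(p,cv2.COLOR_BGR2GRAY).astype(float)
    m=(g[r0:r1,c0:c1]-70).clip(0);v,u=np.mgrid[r0:r1,c0:c1];u0,v0=(m*u).sum()/m.sum(),(m*v).sum()/m.sum()
    q=ray(n,u0,v0,.096);print(n,u0,v0,q)
    vv=np.stack([u-u0,v-v0],-1).reshape(-1,2);w,V=np.linalg.eigh((vv*m.reshape(-1,1)).T@vv);e=V[:,1]
    q2=ray(n,u0+4*e[0],v0+4*e[1],.096)-q;print("bar ang",np.degrees(np.arctan2(q2[1],q2[0])))
    a=np.radians(10.29);c=np.array([.5240,.0433]);Rb=np.array([[np.cos(a),-np.sin(a)],[np.sin(a),np.cos(a)]])
    print("board coords",Rb.T@(q[:2]-c))
# frame near edge, fence in board coords (height frame top .040)
for nm,px,z in [("frame near edge corners",[(145+354/3.7,135+110/3.7),(145+384/3.7,135+379/3.7)],.040),("frame far",[(145+110/3.7,135+145/3.7),(145+138/3.7,135+410/3.7)],.040),("fence",[(145+97/3.7,135+165/3.7),(145+123/3.7,135+388/3.7)],.052),("jaw",[(145+473/3.7,135+155/3.7),(145+492/3.7,135+285/3.7)],.042)]:
    print(nm,[(Rb.T@(ray("top",*a_,z)[:2]-c)).round(4) for a_ in px])
# scene view corners of board check
print(proj("scene",np.array([.6728,-.1629,.018])),proj("scene",np.array([.4573,-.2019,.018])))
E
```

```text
top 293.92123287671234 185.10856164383563 [ 0.54229016 -0.05950837  0.096     ]
bar ang -170.5644491814994
board coords [-0.00036872 -0.104422  ]
scene 288.69925124792013 219.955074875208 [ 0.546249 -0.058264  0.096   ]
bar ang -149.30099014636738
board coords [ 0.00374873 -0.10390482]
frame near edge corners [array([0.0814, 0.0096]), array([-0.0952,  0.0172])]
frame far [array([0.0839, 0.1691]), array([-0.0893,  0.1734])]
fence [array([0.0689, 0.1765]), array([-0.0754,  0.1784])]
jaw [array([ 0.0387, -0.0619]), array([-0.0472, -0.0602])]
(np.float64(297.7844337943568), np.float64(298.32523335916557)) (np.float64(221.001998390842), np.float64(252.11650392943494))
```

```bash
cat >> h.py <<'E'
from scipy.spatial.transform import Rotation as Ro
def st():
    s=bot.get_state();R=Ro.from_rotvec(s["orientation"]).as_matrix()
    yaw=np.arctan2(R[1,1],R[0,1])
    print("t",round(s["time"],2),"pos",s["eef_pos"].round(4),"yawy",yaw.round(4),"zax",R[:,2].round(3),"F",s["contact_force"].round(2),"M",s["ft_torque"].round(3),"gap",round(s["finger_gap"],4),"q",s["qpos"].round(3))
    print("F tool",(R.T@s["contact_force"]).round(2))
    return s,R
def go(target):
    s,R=st();print("shift mm",(R.T@(np.array(target)-s["eef_pos"])*1e3).round(1))
E
python3 -c "
from h import *
go([.5435,-.0592,.36])"
```

```text
t 0.1 pos [ 0.2484 -0.5462  0.4036] yawy -1.144 zax [-0.001  0.002 -1.   ] F [ 0.02  0.49 -0.32] M [-0.045  0.028 -0.067] gap 0.0857 q [-1.201  0.092  1.232  0.     1.82  -0.057]
F tool [ 0.22 -0.44  0.32]
shift mm [ 470.2 -321.1   44.3]
```

Call:
servo_tool:
  increments: "24 -16 2 -0.07; 52 -35 5 -0.145; 80 -54 8 -0.22; 108 -73 10 -0.3; 136 -92 13 -0.375; 164 -111 15 -0.45; 192 -130 18 -0.53; 220 -149 20 -0.61; 248 -168 23 -0.69; 276 -187 26 -0.77; 304 -206 28 -0.85; 332 -225 31 -0.93; 360 -244 33 -1.01; 388 -263 36 -1.09; 414 -282 38 -1.16; 438 -299 41 -1.23; 456 -311 43 -1.28; 470.2 -321.1 44.3 -1.324; 470.2 -321.1 44.3 -1.324; 470.2 -321.1 44.3 -1.324"
  jaw: 1

```text
time: 1.77
eef_pos: [0.5436, -0.0586, 0.3596]
orientation: [-2.011, -2.412, 0.002]
contact_force: [-0.6, -0.8, 0.7]
finger_gap: 0.0854
```

```bash
python3 -c "
from h import *
go([.5435,-.0592,.225])
p,d=bot.read_camera('top');cv2.imwrite('pics/top1.png',cv2.resize(p[60:300,150:450],None,fx=2.5,fy=2.5))
p,d=bot.read_camera('scene');cv2.imwrite('pics/sc1.png',cv2.resize(p[100:300,180:400],None,fx=3,fy=3))"
```

```text
t 1.77 pos [ 0.5436 -0.0586  0.3596] yawy 0.181 zax [-0.002 -0.    -1.   ] F [-0.58 -0.78  0.73] M [-0.016  0.001  0.027] gap 0.0854 q [-0.17  -0.056  1.459 -0.     1.74  -0.351]
F tool [-0.66 -0.71 -0.73]
shift mm [ -0.6  -0.  134.6]
```

View pics/sc1.png

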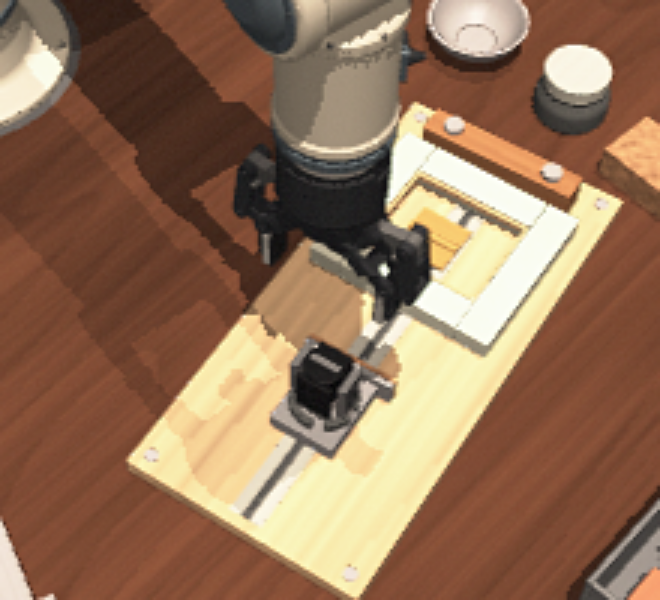

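The picture shows the open gripper above the board and aligned tab to tab with the knob. I'll descend next.

Call:
servo_tool:
  increments: "-0.3 0 12; -0.6 0 30; -0.6 0 50; -0.6 0 70; -0.6 0 90; -0.6 0 108; -0.6 0 122; -0.6 0 131; -0.6 0 134.6; -0.6 0 134.6; -0.6 0 134.6"

```text
$.increments[0]: bad value
```

Call:
servo_tool:
  increments: "-0.3 0 12 0; -0.6 0 30 0; -0.6 0 50 0; -0.6 0 70 0; -0.6 0 90 0; -0.6 0 108 0; -0.6 0 122 0; -0.6 0 131 0; -0.6 0 134.6 0; -0.6 0 134.6 0; -0.6 0 134.6 0"

```text
time: 2.78
eef_pos: [0.5436, -0.0602, 0.2264]
orientation: [2.013, 2.411, 0.001]
contact_force: [-0.2, -0.0, -0.2]
finger_gap: 0.0855
```

```bash
python3 -c "
from h import *
go([.5435,-.0592,.225])
p,d=bot.read_camera('scene');cv2.imwrite('pics/sc2.png',cv2.resize(p[150:290,220:370],None,fx=4,fy=4,interpolation=cv2.INTER_CUBIC))"
```

```text
t 2.78 pos [ 0.5436 -0.0602  0.2264] yawy 0.1794 zax [ 0.001 -0.    -1.   ] F [-0.22 -0.01 -0.18] M [-0.02   0.031  0.028] gap 0.0855 q [-0.172 -0.012  1.654 -0.     1.499 -0.352]
F tool [ 0.02 -0.22  0.18]
shift mm [1.  0.  1.4]
```

View pics/sc2.png

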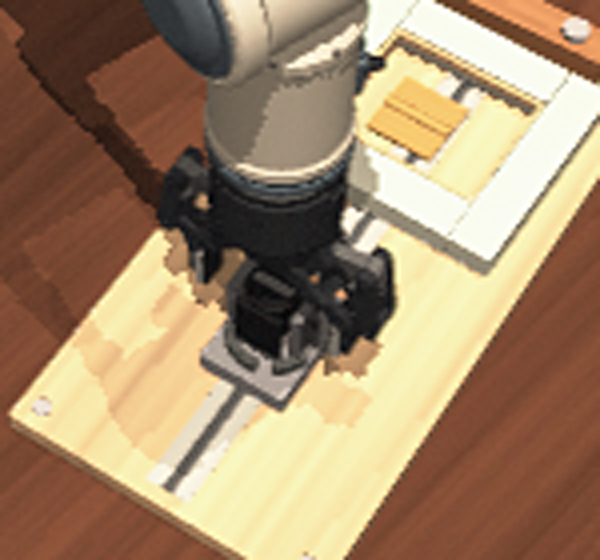

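Call:
servo_tool:
  increments: "1 0 1.4 0; 1 0 1.4 0; 1 0 1.4 0; 1 0 1.4 0; 1 0 1.4 0; 1 0 1.4 0"
  jaw: 0.63
  newtons: 40

```text
time: 3.33
eef_pos: [0.5434, -0.0589, 0.2244]
orientation: [2.013, 2.412, 0.0]
contact_force: [0.3, 0.4, 0.5]
finger_gap: 0.0538
```

```bash
python3 -c "
from h import *
st()"
```

```text
t 3.33 pos [ 0.5434 -0.0589  0.2244] yawy 0.18 zax [ 0. -0. -1.] F [0.3  0.41 0.53] M [-0.033  0.028 -0.004] gap 0.0538 q [-0.17  -0.011  1.656 -0.     1.497 -0.35 ]
F tool [ 0.35  0.37 -0.53]
```

Call:
servo_tool:
  increments: "0 0 0 0; 0 0 0 0; 0 0 0 0; 0 0 0 0"
  jaw: 0.57

```text
time: 3.67
eef_pos: [0.5435, -0.0589, 0.2247]
orientation: [2.013, 2.412, 0.0]
contact_force: [-1.4, -0.1, 3.9]
finger_gap: 0.0485
```

```bash
python3 -c "
from h import *
st()"
```

```text
t 3.67 pos [ 0.5435 -0.0589  0.2247] yawy 0.1799 zax [ 0. -0. -1.] F [-1.37 -0.06  3.87] M [ 0.075  0.21  -0.032] gap 0.0485 q [-0.17  -0.012  1.656  0.     1.497 -0.35 ]
F tool [ 0.19 -1.35 -3.87]
```

Call:
servo_tool:
  increments: "0 -0.8 0 0; 0 -0.8 0 0; 0 -0.8 0 0; 0 -0.8 0 0"

```text
time: 4.0
eef_pos: [0.5427, -0.059, 0.2247]
orientation: [2.012, 2.412, 0.001]
contact_force: [-1.2, -0.3, 4.3]
finger_gap: 0.049
```

```bash
python3 -c "
from h import *
st()"
```

```text
t 4.0 pos [ 0.5427 -0.059   0.2247] yawy 0.1801 zax [ 0.001 -0.    -1.   ] F [-1.17 -0.33  4.28] M [ 0.088 -0.    -0.037] gap 0.049 q [-0.171 -0.014  1.658  0.     1.496 -0.351]
F tool [-0.11 -1.2  -4.28]
```

Call:
servo_tool:
  increments: "0 0 0 0; 0 0 0 0; 0 0 0 0; 0 0 0 0; 0 0 0 0"
  jaw: 0.44

```text
time: 4.42
eef_pos: [0.5427, -0.059, 0.2258]
orientation: [2.012, 2.411, 0.001]
contact_force: [-2.4, 0.2, 9.1]
finger_gap: 0.0381
```

```bash
python3 -c "
from h import *
st()"
```

```text
t 4.42 pos [ 0.5427 -0.059   0.2258] yawy 0.1801 zax [ 0.001 -0.    -1.   ] F [-2.41  0.23  9.15] M [ 0.133  0.498 -0.04 ] gap 0.0381 q [-0.171 -0.015  1.657 -0.     1.498 -0.351]
F tool [ 0.65 -2.32 -9.15]
```

Call:
servo_tool:
  increments: "0 -0.5 -0.7 0; 0 -0.5 -0.7 0.05; 0 -0.5 -0.7 0.12; 0 -0.5 -0.7 0.19; 0 -0.5 -0.7 0.26; 0 -0.5 -0.7 0.33; 0 -0.5 -0.7 0.4; 0 -0.5 -0.7 0.4"

```text
time: 5.08
eef_pos: [0.5428, -0.0591, 0.2259]
orientation: [2.452, 1.96, 0.004]
contact_force: [3.6, 1.2, 4.1]
finger_gap: 0.0383
```

```bash
python3 -c "
from h import *
st()
p,d=bot.read_camera('scene');cv2.imwrite('pics/sc3.png',cv2.resize(p[150:290,220:370],None,fx=4,fy=4,interpolation=cv2.INTER_CUBIC))"
```

```text
t 5.08 pos [ 0.5428 -0.0591  0.2259] yawy -0.2223 zax [ 0.003 -0.    -1.   ] F [3.6  1.17 4.06] M [ 0.105 -0.614  0.018] gap 0.0383 q [-0.171 -0.015  1.658  0.     1.496  0.051]
F tool [ 1.93  3.26 -4.05]
```

View pics/sc3.png

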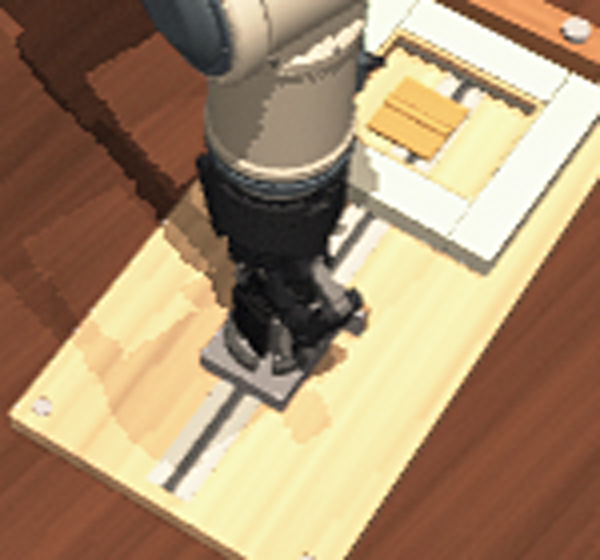

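Call:
servo_tool:
  increments: "0 0.3 0 0.06; 0 0.3 0 0.13; 0 0.3 0 0.2; 0 0.3 0 0.27; 0 0.3 0 0.34; 0 0.3 0 0.41; 0 0.3 0 0.48; 0 0.3 0 0.55; 0 0.3 0 0.62; 0 0.3 0 0.69; 0 0.3 0 0.76; 0 0.3 0 0.82; 0 0.3 0 0.82"

```text
time: 6.22
eef_pos: [0.5433, -0.0593, 0.2259]
orientation: [3.03, 0.824, 0.006]
contact_force: [6.5, 0.2, 1.9]
finger_gap: 0.0384
```

```bash
python3 -c "
from h import *
st()
p,d=bot.read_camera('scene');cv2.imwrite('pics/sc4.png',cv2.resize(p[150:290,220:370],None,fx=4,fy=4,interpolation=cv2.INTER_CUBIC))
p,d=bot.read_camera('top');cv2.imwrite('pics/top4.png',cv2.resize(p[135:265,145:360],None,fx=3.7,fy=3.7,interpolation=cv2.INTER_CUBIC))"
```

```text
t 6.22 pos [ 0.5433 -0.0593  0.2259] yawy -1.0397 zax [ 0.004 -0.001 -1.   ] F [6.55 0.2  1.88] M [-0.052 -1.054  0.51 ] gap 0.0384 q [-0.171 -0.014  1.657 -0.     1.495  0.869]
F tool [ 5.75  3.15 -1.85]
```

View pics/sc4.png

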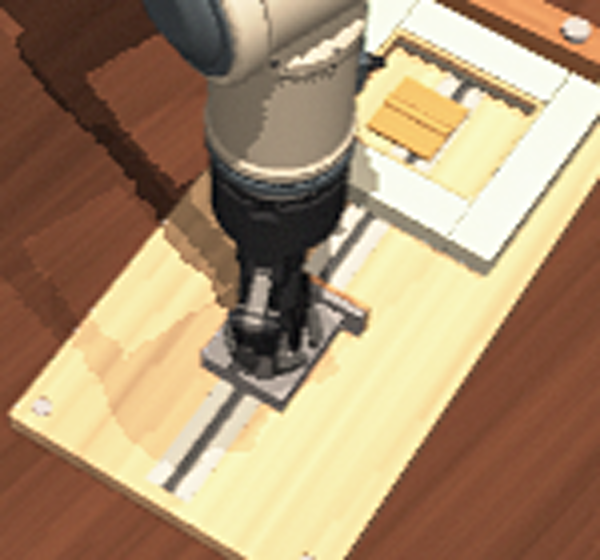

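View pics/top4.png

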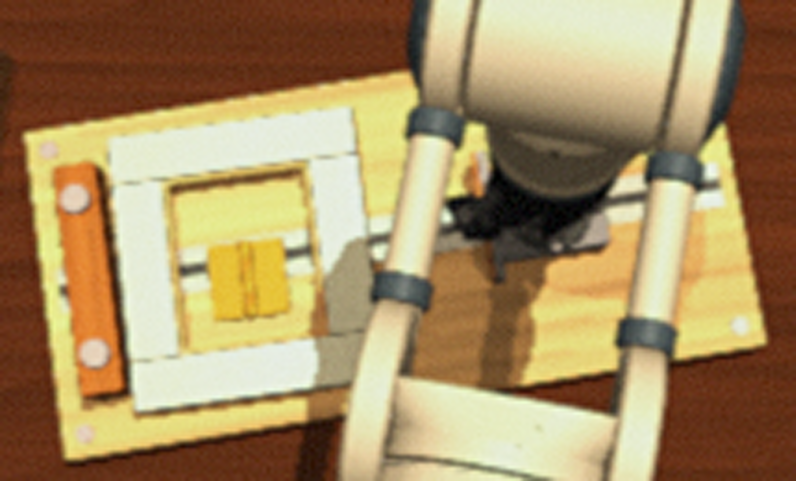

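Call:
servo_tool:
  increments: "0.5 0.2 0 -0.01; 0.8 -0.8 0 -0.01; 1.5 -2.6 0 -0.01; 2.5 -5.5 0 -0.01; 3.9 -9.2 0 -0.01; 5.3 -13 0 -0.01; 6.7 -16.8 0 -0.01; 8 -20.5 0 -0.01; 9.4 -24.2 0 -0.01; 10.8 -28 0 -0.01; 12.2 -31.8 0 -0.01; 13.6 -35.6 0 -0.01; 15 -39.4 0 -0.01; 16.4 -43.2 0 -0.01; 17.7 -46.9 0 -0.01; 19 -50.5 0 -0.01; 20.1 -53.5 0 -0.01; 20.8 -55.4 0 -0.01; 21.1 -56.2 0 -0.01; 21.1 -56.2 0 -0.01"

```text
time: 7.98
eef_pos: [0.5327, 0.0002, 0.2258]
orientation: [3.026, 0.842, 0.005]
contact_force: [5.0, 0.4, 4.8]
finger_gap: 0.0385
```

```bash
cat >> h.py <<'E'
a0=0.1796
def b():
    s,R=st();ex=np.array([np.cos(a0),np.sin(a0),0]);ey=np.array([-np.sin(a0),np.cos(a0),0])
    P=s["eef_pos"]-np.array([.5240,.0433,0]);F=s["contact_force"]
    print("board pos mm",(P@ex*1e3).round(2),(P@ey*1e3).round(2),"F board",(F@ex).round(2),(F@ey).round(2),F[2].round(2),"| unit y in tool",(R.T@ey).round(3),"unit x",(R.T@ex).round(3))
E
python3 -c "
from h import *
b()
p,d=bot.read_camera('scene');cv2.imwrite('pics/sc5.png',cv2.resize(p[120:290,220:400],None,fx=4,fy=4)[:600,:800])"
```

```text
t 7.98 pos [5.327e-01 2.000e-04 2.258e-01] yawy -1.0278 zax [ 0.003 -0.    -1.   ] F [5.02 0.42 4.8 ] M [ 0.081 -0.852  0.194] gap 0.0385 q [-0.064 -0.051  1.693 -0.     1.497  0.964]
F tool [ 4.53  2.24 -4.79]
board pos mm 0.88 -44.01 F board 5.01 -0.48 4.8 | unit y in tool [ 0.355 -0.935 -0.001] unit x [0.935 0.355 0.003]
```

View pics/sc5.png

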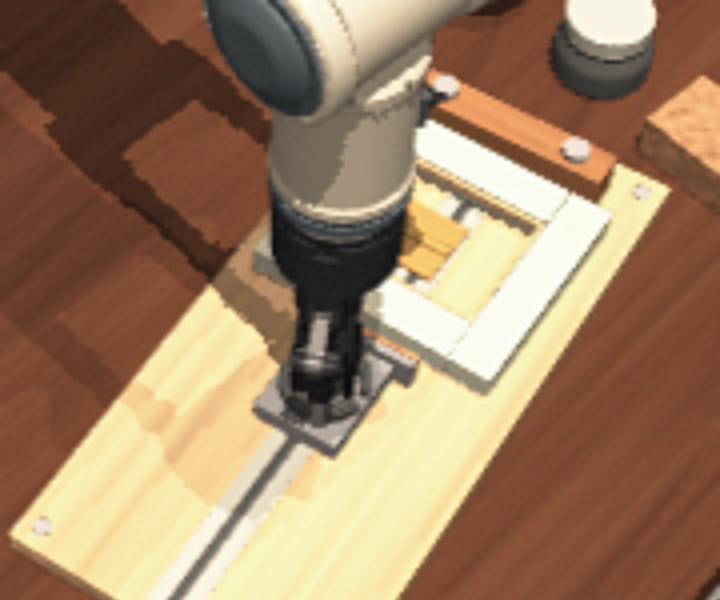

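The stop has slid freely about 60 mm and its jaw is just short of the frame. I'll approach in smaller steps and watch the force.

Call:
servo_tool:
  increments: "0.4 -0.9 0 0; 0.7 -1.9 0 0; 1.1 -2.8 0 0; 1.4 -3.7 0 0; 1.8 -4.7 0 0; 2.1 -5.6 0 0; 2.5 -6.5 0 0; 2.8 -7.5 0 0; 3.2 -8.4 0 0; 3.6 -9.4 0 0"

```text
time: 8.87
eef_pos: [0.531, 0.0097, 0.2258]
orientation: [3.025, 0.841, 0.004]
contact_force: [5.8, -0.8, 4.6]
finger_gap: 0.0385
```

```bash
python3 -c "
from h import *
b()"
```

```text
t 8.87 pos [0.531  0.0097 0.2258] yawy -1.0282 zax [ 0.003 -0.001 -1.   ] F [ 5.82 -0.77  4.61] M [-0.132 -0.839  0.21 ] gap 0.0385 q [-4.600e-02 -5.600e-02  1.697e+00 -1.000e-03  1.497e+00  9.830e-01]
F tool [ 4.6   3.67 -4.59]
board pos mm 0.89 -34.28 F board 5.59 -1.79 4.61 | unit y in tool [ 0.355 -0.935 -0.001] unit x [0.935 0.355 0.003]
```

Call:
servo_tool:
  increments: "0.2 -0.5 0 0; 0.4 -0.9 0 0; 0.5 -1.4 0 0; 0.7 -1.9 0 0; 0.7 -1.9 0 0"

```text
time: 9.28
eef_pos: [0.5306, 0.0118, 0.2258]
orientation: [3.025, 0.842, 0.004]
contact_force: [4.7, -0.5, 4.1]
finger_gap: 0.0385
```

```bash
python3 -c "
from h import *
b()"
```

```text
t 9.28 pos [0.5306 0.0118 0.2258] yawy -1.0281 zax [ 0.003 -0.001 -1.   ] F [ 4.75 -0.5   4.11] M [-0.045 -0.912  0.233] gap 0.0385 q [-0.042 -0.057  1.698 -0.     1.497  0.986]
F tool [ 3.82  2.89 -4.1 ]
board pos mm 0.89 -32.21 F board 4.58 -1.34 4.11 | unit y in tool [ 0.355 -0.935 -0.001] unit x [0.935 0.355 0.003]
```

Call:
servo_tool:
  increments: "0.2 -0.5 0 0; 0.4 -0.9 0 0; 0.5 -1.4 0 0; 0.7 -1.9 0 0; 0.7 -1.9 0 0"

```text
time: 9.7
eef_pos: [0.5303, 0.0133, 0.2258]
orientation: [3.024, 0.841, 0.004]
contact_force: [6.0, -3.2, 4.0]
finger_gap: 0.0383
```

```bash
python3 -c "
from h import *
b()"
```

```text
t 9.7 pos [0.5303 0.0133 0.2258] yawy -1.0286 zax [ 0.003 -0.002 -1.   ] F [ 6.02 -3.2   3.99] M [-0.47  -1.002  0.18 ] gap 0.0383 q [-0.039 -0.058  1.699 -0.002  1.497  0.99 ]
F tool [ 3.51  5.86 -3.96]
board pos mm 0.87 -30.7 F board 5.35 -4.23 3.99 | unit y in tool [ 0.355 -0.935 -0.003] unit x [0.935 0.355 0.003]
```

Call:
servo_tool:
  increments: "0.2 -0.5 0 0; 0.4 -0.9 0 0; 0.5 -1.4 0 0; 0.7 -1.9 0 0; 0.7 -1.9 0 0"

```text
time: 10.12
eef_pos: [0.53, 0.0152, 0.2259]
orientation: [3.024, 0.841, 0.004]
contact_force: [5.8, -2.7, 4.3]
finger_gap: 0.0378
```

```bash
python3 -c "
from h import *
b()"
```

```text
t 10.12 pos [0.53   0.0152 0.2259] yawy -1.0286 zax [ 0.004 -0.002 -1.   ] F [ 5.77 -2.73  4.28] M [-0.541 -1.024  0.179] gap 0.0378 q [-0.035 -0.058  1.7   -0.002  1.497  0.994]
F tool [ 3.55  5.33 -4.26]
board pos mm 0.87 -28.7 F board 5.19 -3.71 4.28 | unit y in tool [ 0.355 -0.935 -0.003] unit x [0.935 0.355 0.003]
```

Call:
servo_tool:
  increments: "0.2 -0.5 0 0; 0.4 -0.9 0 0; 0.4 -0.9 0 0; 0.4 -0.9 0 0"

```text
time: 10.45
eef_pos: [0.5298, 0.0162, 0.2259]
orientation: [3.024, 0.841, 0.004]
contact_force: [6.4, -3.0, 4.4]
finger_gap: 0.0384
```

```bash
python3 -c "
from h import *
b()"
```

```text
t 10.45 pos [0.5298 0.0162 0.2259] yawy -1.0286 zax [ 0.003 -0.002 -1.   ] F [ 6.44 -2.97  4.43] M [-0.448 -0.944  0.223] gap 0.0384 q [-0.033 -0.059  1.7   -0.002  1.497  0.996]
F tool [ 3.99  5.88 -4.4 ]
board pos mm 0.9 -27.75 F board 5.8 -4.07 4.43 | unit y in tool [ 0.355 -0.935 -0.003] unit x [0.935 0.355 0.003]
```

Call:
servo_tool:
  increments: "0.2 -0.5 0 0; 0.4 -0.9 0 0; 0.4 -0.9 0 0; 0.4 -0.9 0 0"

```text
time: 10.78
eef_pos: [0.5297, 0.0168, 0.2258]
orientation: [3.023, 0.84, 0.004]
contact_force: [6.1, -4.1, 4.0]
finger_gap: 0.0383
```

```bash
python3 -c "
from h import *
b()"
```

```text
t 10.78 pos [0.5297 0.0168 0.2258] yawy -1.0289 zax [ 0.003 -0.003 -1.   ] F [ 6.1  -4.09  3.97] M [-0.743 -0.975  0.259] gap 0.0383 q [-0.032 -0.059  1.7   -0.003  1.497  0.997]
F tool [ 3.12  6.67 -3.94]
board pos mm 0.91 -27.08 F board 5.27 -5.12 3.97 | unit y in tool [ 0.354 -0.935 -0.003] unit x [0.935 0.354 0.003]
```

Call:
servo_tool:
  increments: "0.2 -0.5 0 0; 0.2 -0.5 0 0; 0.2 -0.5 0 0"

```text
time: 11.03
eef_pos: [0.5297, 0.0171, 0.2258]
orientation: [3.023, 0.839, 0.004]
contact_force: [6.6, -5.2, 4.5]
finger_gap: 0.0383
```

```bash
python3 -c "
from h import *
b()"
```

```text
t 11.03 pos [0.5297 0.0171 0.2258] yawy -1.029 zax [ 0.004 -0.003 -1.   ] F [ 6.6  -5.19  4.51] M [-0.924 -1.037  0.173] gap 0.0383 q [-0.031 -0.059  1.7   -0.003  1.497  0.998]
F tool [ 2.98  7.87 -4.47]
board pos mm 0.93 -26.77 F board 5.57 -6.28 4.51 | unit y in tool [ 0.354 -0.935 -0.004] unit x [0.935 0.354 0.003]
```

Call:
servo_tool:
  increments: "0.2 -0.5 0 0; 0.2 -0.5 0 0; 0.2 -0.5 0 0"

```text
time: 11.28
eef_pos: [0.5296, 0.0174, 0.2258]
orientation: [3.022, 0.839, 0.004]
contact_force: [6.5, -6.9, 3.5]
finger_gap: 0.0386
```

```bash
python3 -c "
from h import *
b()"
```

```text
t 11.28 pos [0.5296 0.0174 0.2258] yawy -1.0293 zax [ 0.004 -0.004 -1.   ] F [ 6.52 -6.91  3.5 ] M [-1.109 -1.075  0.208] gap 0.0386 q [-0.03  -0.059  1.701 -0.004  1.496  0.999]
F tool [ 2.02  9.3  -3.44]
board pos mm 0.92 -26.47 F board 5.18 -7.97 3.5 | unit y in tool [ 0.354 -0.935 -0.005] unit x [0.935 0.354 0.003]
```

Call:
servo_tool:
  increments: "0.2 -0.5 0 0; 0.2 -0.5 0 0; 0.2 -0.5 0 0"

```text
time: 11.53
eef_pos: [0.5296, 0.0177, 0.2258]
orientation: [3.022, 0.838, 0.004]
contact_force: [6.3, -7.8, 2.9]
finger_gap: 0.0385
```

```bash
python3 -c "
from h import *
b()"
```

```text
t 11.53 pos [0.5296 0.0177 0.2258] yawy -1.0295 zax [ 0.004 -0.005 -1.   ] F [ 6.33 -7.8   2.88] M [-1.302 -1.106  0.209] gap 0.0385 q [-0.029 -0.059  1.701 -0.005  1.496  1.   ]
F tool [ 1.41  9.96 -2.82]
board pos mm 0.92 -26.17 F board 4.84 -8.8 2.88 | unit y in tool [ 0.354 -0.935 -0.005] unit x [0.935 0.354 0.003]
```

Call:
servo_tool:
  increments: "0.2 -0.5 0 0; 0.4 -0.9 0 0; 0.4 -0.9 0 0; 0.4 -0.9 0 0"

```text
time: 11.87
eef_pos: [0.5295, 0.0183, 0.2259]
orientation: [3.021, 0.838, 0.004]
contact_force: [7.2, -9.8, 3.3]
finger_gap: 0.0383
```

```bash
python3 -c "
from h import *
b()"
```

```text
t 11.87 pos [0.5295 0.0183 0.2259] yawy -1.0298 zax [ 0.004 -0.006 -1.   ] F [ 7.17 -9.81  3.32] M [-1.632 -1.157  0.257] gap 0.0383 q [-0.028 -0.06   1.701 -0.006  1.496  1.002]
F tool [ 1.1  12.12 -3.23]
board pos mm 0.96 -25.6 F board 5.3 -10.93 3.32 | unit y in tool [ 0.354 -0.935 -0.006] unit x [0.935 0.354 0.003]
```

Call:
servo_tool:
  increments: "0.2 -0.5 0 0; 0.4 -0.9 0 0; 0.4 -0.9 0 0; 0.4 -0.9 0 0"

```text
time: 12.2
eef_pos: [0.5294, 0.0188, 0.2259]
orientation: [3.02, 0.837, 0.003]
contact_force: [7.8, -11.6, 2.8]
finger_gap: 0.0382
```

```bash
python3 -c "
from h import *
b()
for n in('scene','top'):
    p,d=bot.read_camera(n);cv2.imwrite('pics/%s6.png'%n,p);np.savez('pics/%s6.npz'%n,p=p,d=d)
p=cv2.imread('pics/top6.png');cv2.imwrite('pics/top6c.png',cv2.resize(p[135:265,145:360],None,fx=3.7,fy=3.7,interpolation=cv2.INTER_CUBIC))
p=cv2.imread('pics/scene6.png');cv2.imwrite('pics/sc6c.png',cv2.resize(p[125:255,260:400],None,fx=4.5,fy=4.5,interpolation=cv2.INTER_CUBIC))
"
```

```text
t 12.2 pos [0.5294 0.0188 0.2259] yawy -1.0302 zax [ 0.004 -0.007 -1.   ] F [  7.84 -11.57   2.75] M [-1.995 -1.141  0.269] gap 0.0382 q [-0.026 -0.06   1.701 -0.007  1.496  1.004]
F tool [ 0.77 13.98 -2.64]
board pos mm 0.98 -25.03 F board 5.65 -12.79 2.75 | unit y in tool [ 0.353 -0.936 -0.008] unit x [0.936 0.353 0.003]
```

View pics/top6c.png

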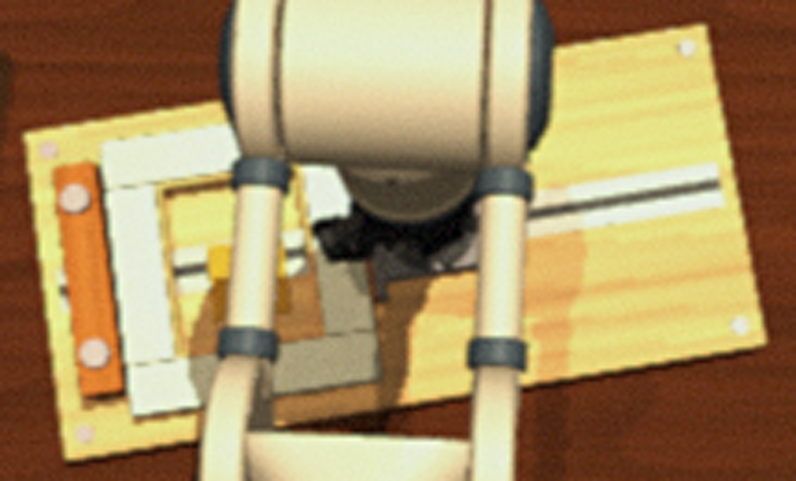

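View pics/sc6c.png

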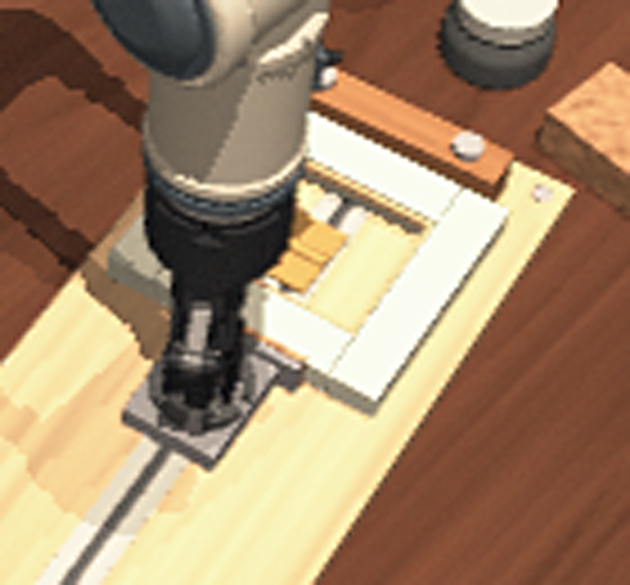

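```bash
python3 - <<'E'
from h import *
for tag in ("0","6"):
    p=np.load(f"pics/top{tag}.npz")["p"];hsv=cv2.cvtColor(p,cv2.COLOR_BGR2HSV)
    # row profile: for each row, white start going right from fence
    P=[]
    for v in range(186,236,1):
        s=hsv[v,150:200,1].astype(float)
        # subpixel crossing 90 downward; first from left after max
        k=int(np.argmax(s[5:35]))+5
        for i in range(k,48):
            if s[i]>=70>s[i+1]:
                P.append(ray("top",150+i+(s[i]-70)/(s[i]-s[i+1]),v,.040)[:2]);break
    P=np.array(P,np.float32);l=cv2.fitLine(P,cv2.DIST_HUBER,0,.0005,.001).ravel()
    c=np.array([.5240,.0433]);ey=np.array([-np.sin(a0),np.cos(a0)])
    print(tag,len(P),"ang rel board",np.arctan(l[1]/l[0])-a0,"board y mm",(l[2:]-c)@ey*1e3,"res",np.std((P-l[2:])@np.array([-l[1],l[0]])))
E
```

```text
0 50 ang rel board -0.03653717 board y mm 174.32681980032436 res 0.0076026465
6 50 ang rel board -0.013224363 board y mm 178.49657017728057 res 0.008668835
```

```bash
python3 - <<'E'
from h import *
for tag in ("0","6"):
    p=np.load(f"pics/top{tag}.npz")["p"];g=p.astype(float)
    c=np.array([.5240,.0433]);ex=np.array([np.cos(a0),np.sin(a0)]);ey=np.array([-np.sin(a0),np.cos(a0)])
    for name,zz,x0,x1,y0,y1,ch in (("frame far",.040,-.08,.08,.160,.182,0),("fence face",.052,-.06,.06,.172,.196,0)):
        xs=np.arange(x0,x1+1e-6,.004);ys=np.arange(y0,y1,.0005);out=[]
        uv=np.array([[proj("top",np.append(c+x*ex+y*ey,zz)) for y in ys] for x in xs],np.float32)
        B=cv2.remap(p,uv[...,0],uv[...,1],cv2.INTER_LINEAR).astype(float)
        s=cv2.GaussianBlur(B[...,0],(5,1),0)  # blue: white high, board/fence low
        gr=-np.gradient(s,axis=1)
        if name=="fence face": 
            s=cv2.GaussianBlur(B[...,1],(5,1),0);gr=-np.gradient(s,axis=1)
        j=gr.argmax(1);Y=ys[j]
        k=np.abs(Y-np.median(Y))<.006
        co=np.polyfit(xs[k],Y[k],1)
        for _ in range(3):
            r=Y-np.polyval(co,xs);k=abs(r)<.0015;co=np.polyfit(xs[k],Y[k],1)
        print(tag,name,k.sum(),len(k),"slope",co[0].round(4),"y",(co[1]*1e3).round(2))
E
```

```text
0 frame far 38 41 slope -0.021 y 175.14Traceback (most recent call last):
  File "<stdin>", line 7, in <module>
  File "h.py", line 14, in proj
    c=bot.camera_info(n);p=c["R"]@X+c["t"];return p[0]/p[2]*c["fx"]+c["cx"],p[1]/p[2]*c["fy"]+c["cy"]
ValueError: time passes only in moves, steps and waits
```

```bash
sed -i 's/bot.camera_info(n)/info(n)/' h.py; cat >> h.py <<'E'
import functools
@functools.lru_cache(None)
def info(n): return bot.camera_info(n)
E
cat > fr.py <<'E'
from h import *
def fr(tag):
    p=np.load(f"pics/top{tag}.npz")["p"]
    c=np.array([.5240,.0433]);ex=np.array([np.cos(a0),np.sin(a0)]);ey=np.array([-np.sin(a0),np.cos(a0)])
    for name,zz,x0,x1,y0,y1 in (("frame far",.040,-.08,.08,.160,.182),("fence face",.052,-.06,.06,.172,.196)):
        xs=np.arange(x0,x1+1e-6,.004);ys=np.arange(y0,y1,.0005)
        uv=np.array([[proj("top",np.append(c+x*ex+y*ey,zz)) for y in ys] for x in xs],np.float32)
        B=cv2.remap(p,uv[...,0],uv[...,1],cv2.INTER_LINEAR).astype(float)
        ch=0 if name=="frame far" else 1
        s=cv2.GaussianBlur(B[...,ch],(5,1),0);gr=-np.gradient(s,axis=1)
        Y=ys[gr.argmax(1)];k=np.abs(Y-np.median(Y))<.006;co=np.polyfit(xs[k],Y[k],1)
        for _ in range(3):
            r=Y-np.polyval(co,xs);k=abs(r)<.0015;co=np.polyfit(xs[k],Y[k],1)
        print(tag,name,k.sum(),len(k),"slope",co[0].round(4),"y",(co[1]*1e3).round(2))
E
python3 -c "
from fr import *
fr('0');fr('6')"
```

```text
0 frame far 38 41 slope -0.021 y 175.14
0 fence face 31 31 slope -0.0035 y 173.42
6 frame far 39 41 slope -0.0094 y 178.49
6 fence face 31 31 slope -0.0075 y 175.71
```

Call:
servo_tool:
  increments: "0.2 -0.5 0 -0.05; 0.2 -0.5 0 -0.11; 0.2 -0.5 0 -0.17; 0.2 -0.5 0 -0.23; 0.2 -0.5 0 -0.29; 0.2 -0.5 0 -0.35; 0.2 -0.5 0 -0.35"

```text
time: 12.88
eef_pos: [0.5292, 0.0197, 0.2258]
orientation: [2.827, 1.355, 0.001]
contact_force: [5.7, -9.4, 3.7]
finger_gap: 0.0384
```

```bash
python3 -c "
from h import *
b()"
```

```text
t 12.88 pos [0.5292 0.0197 0.2258] yawy -0.677 zax [ 0.003 -0.006 -1.   ] F [ 5.67 -9.4   3.68] M [-1.713 -0.957  0.119] gap 0.0384 q [-0.025 -0.06   1.701 -0.006  1.497  0.652]
F tool [-3.79 10.33 -3.61]
board pos mm 0.87 -24.17 F board 3.89 -10.26 3.68 | unit y in tool [ 0.655 -0.756 -0.006] unit x [0.756 0.655 0.002]
```

Call:
servo_tool:
  increments: "0.4 -0.4 0 0; 0.7 -0.8 0 0; 1 -1.1 0 0; 1 -1.1 0 0"

```text
time: 13.22
eef_pos: [0.5291, 0.0204, 0.2258]
orientation: [2.828, 1.349, -0.0]
contact_force: [7.1, -14.3, 3.4]
finger_gap: 0.0381
```

```bash
python3 -c "
from h import *
b()"
```

```text
t 13.22 pos [0.5291 0.0204 0.2258] yawy -0.6807 zax [ 0.004 -0.008 -1.   ] F [  7.09 -14.28   3.41] M [-2.333 -1.038  0.164] gap 0.0381 q [-0.023 -0.06   1.702 -0.008  1.496  0.658]
F tool [-6.65 14.53 -3.26]
board pos mm 0.9 -23.4 F board 4.43 -15.32 3.41 | unit y in tool [ 0.652 -0.758 -0.009] unit x [0.758 0.652 0.002]
```

Call:
servo_tool:
  increments: "0 0 0 -0.06; 0 0 0 -0.12; 0 0 0 -0.18; 0 0 0 -0.24; 0 0 0 -0.24"

```text
time: 13.63
eef_pos: [0.5289, 0.0205, 0.2258]
orientation: [2.644, 1.682, -0.002]
contact_force: [6.1, -12.6, 3.5]
finger_gap: 0.0381
```

```bash
python3 -c "
from h import *
b()"
```

```text
t 13.63 pos [0.5289 0.0205 0.2258] yawy -0.4376 zax [ 0.003 -0.008 -1.   ] F [  6.09 -12.61   3.47] M [-2.21  -0.897  0.101] gap 0.0381 q [-0.023 -0.061  1.702 -0.008  1.497  0.415]
F tool [-8.86 10.88 -3.36]
board pos mm 0.77 -23.29 F board 3.74 -13.5 3.47 | unit y in tool [ 0.815 -0.579 -0.008] unit x [0.579 0.816 0.002]
```

Call:
servo_tool:
  increments: "0.4 -0.3 0 0; 0.7 -0.5 0 -0.06; 0.7 -0.5 0 -0.12; 0.7 -0.5 0 -0.18; 0.7 -0.5 0 -0.24; 0.7 -0.5 0 -0.24"

```text
time: 14.13
eef_pos: [0.5287, 0.0209, 0.2259]
orientation: [2.424, 1.985, -0.005]
contact_force: [5.1, -15.6, 5.1]
finger_gap: 0.0381
```

```bash
python3 -c "
from h import *
b()"
```

```text
t 14.13 pos [0.5287 0.0209 0.2259] yawy -0.1981 zax [ 0.003 -0.009 -1.   ] F [  5.09 -15.61   5.12] M [-2.555 -0.835  0.022] gap 0.0381 q [-0.022 -0.061  1.702 -0.009  1.497  0.177]
F tool [-14.34   8.09  -4.96]
board pos mm 0.62 -22.85 F board 2.22 -16.27 5.12 | unit y in tool [ 0.929 -0.369 -0.009] unit x [0.369 0.93  0.001]
```

Call:
servo_tool:
  increments: "0 0 0 -0.06; 0 0 0 -0.12; 0 0 0 -0.18; 0 0 0 -0.24; 0 0 0 -0.3; 0 0 0 -0.36; 0 0 0 -0.39; 0 0 0 -0.39"

```text
time: 14.8
eef_pos: [0.5284, 0.0209, 0.2258]
orientation: [1.997, 2.417, -0.009]
contact_force: [3.0, -15.3, 6.3]
finger_gap: 0.038
```

```bash
python3 -c "
from h import *
b()"
```

```text
t 14.8 pos [0.5284 0.0209 0.2258] yawy 0.1897 zax [ 0.002 -0.009 -1.   ] F [  3.04 -15.34   6.25] M [-2.485 -0.465 -0.292] gap 0.038 q [-0.022 -0.061  1.702 -0.009  1.499 -0.211]
F tool [-15.69   0.1   -6.12]
board pos mm 0.36 -22.83 F board 0.25 -15.64 6.25 | unit y in tool [ 1.     0.01  -0.009] unit x [-0.01  1.    0.  ]
```

Call:
servo_tool:
  increments: "-1 0 0 -0.005; -2 0 0 -0.005; -3 0 0 -0.005; -3 0 0 -0.005"

```text
time: 15.13
eef_pos: [0.5287, 0.0197, 0.2258]
orientation: [1.994, 2.424, -0.004]
contact_force: [0.8, -6.6, 7.8]
finger_gap: 0.0381
```

```bash
python3 -c "
from h import *
b()"
```

```text
t 15.13 pos [0.5287 0.0197 0.2258] yawy 0.1942 zax [ 0.    -0.003 -1.   ] F [ 0.84 -6.61  7.8 ] M [-0.979 -0.071 -0.498] gap 0.0381 q [-0.026 -0.06   1.701 -0.003  1.5   -0.22 ]
F tool [-6.67 -0.45 -7.78]
board pos mm 0.39 -24.1 F board -0.35 -6.65 7.8 | unit y in tool [ 1.     0.015 -0.003] unit x [-0.015  1.    -0.   ]
```

Call:
servo_tool:
  increments: "-1 0 0 0.01; -2 0 0 0.015; -2 0 0 0.015; -2 0 0 0.015"

```text
time: 15.47
eef_pos: [0.5289, 0.019, 0.2258]
orientation: [2.011, 2.413, -0.001]
contact_force: [-1.0, -0.5, 8.1]
finger_gap: 0.0385
```

```bash
python3 -c "
from h import *
b()"
```

```text
t 15.47 pos [0.5289 0.019  0.2258] yawy 0.181 zax [-0.    -0.001 -1.   ] F [-1.03 -0.48  8.13] M [-0.162  0.107 -0.083] gap 0.0385 q [-2.800e-02 -5.900e-02  1.701e+00 -1.000e-03  1.501e+00 -2.090e-01]
F tool [-0.29 -1.1  -8.13]
board pos mm 0.45 -24.81 F board -1.1 -0.29 8.13 | unit y in tool [ 1.     0.001 -0.001] unit x [-0.001  1.    -0.   ]
```

Call:
servo_tool:
  increments: "0 0 0 0; 0 0 0 0; 0 0 0 0; 0 0 0 0; 0 0 0 0; 0 0 0 0; 0 0 0 0; 0 0 0 0"
  jaw: 0.85

```text
time: 16.13
eef_pos: [0.529, 0.0194, 0.2251]
orientation: [-2.013, -2.412, -0.0]
contact_force: [0.0, 0.6, -0.9]
finger_gap: 0.0727
```

```bash
python3 -c "
from h import *
b()
p,d=bot.read_camera('scene');cv2.imwrite('pics/sc7.png',cv2.resize(p[125:255,260:400],None,fx=4.5,fy=4.5,interpolation=cv2.INTER_CUBIC))
"
```

```text
t 16.13 pos [0.529  0.0194 0.2251] yawy 0.1802 zax [-0.  0. -1.] F [ 0.04  0.61 -0.9 ] M [-0.032 -0.03   0.019] gap 0.0727 q [-0.028 -0.059  1.701  0.     1.499 -0.208]
F tool [0.59 0.14 0.9 ]
board pos mm 0.66 -24.44 F board 0.14 0.59 -0.9 | unit y in tool [1.    0.001 0.   ] unit x [-0.001  1.    -0.   ]
```

View pics/sc7.png

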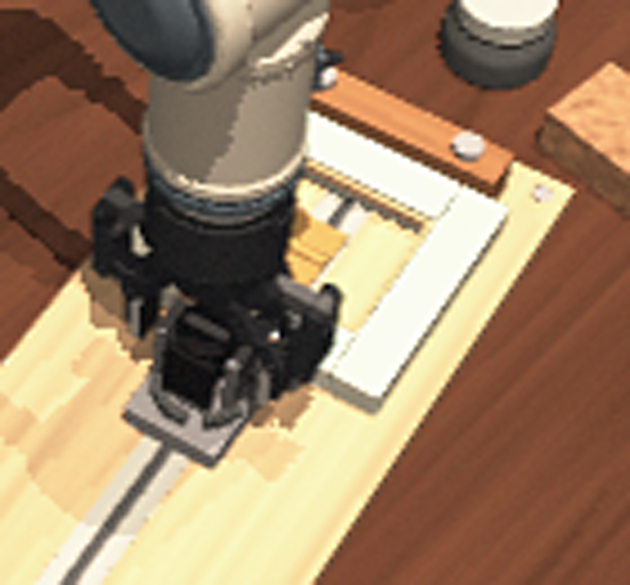

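The jaws are open around the knob, the tabs are out and the bar lies across the track. I'll lift straight up and check again.

Call:
servo_tool:
  increments: "0 0 -6 0; 0 0 -18 0; 0 0 -36 0; 0 0 -56 0; 0 0 -76 0; -10 0 -96 0; -30 0 -114 0; -50 0 -125 0; -70 0 -130 0; -85 0 -130 0; -100 0 -130 0; -110 0 -130 0; -115 0 -130 0; -115 0 -130 0; -115 0 -130 0"

```text
time: 17.43
eef_pos: [0.5496, -0.0936, 0.3553]
orientation: [-2.013, -2.412, -0.0]
contact_force: [0.2, 0.4, 0.3]
finger_gap: 0.0724
```

```bash
python3 -c "
from fr import *
b()
for n in('scene','top'):
    p,d=bot.read_camera(n);np.savez('pics/%s8.npz'%n,p=p,d=d);cv2.imwrite('pics/%s8.png'%n,p)
fr('8')
p=cv2.imread('pics/scene8.png');cv2.imwrite('pics/sc8c.png',cv2.resize(p[170:240,280:370],None,fx=8,fy=8,interpolation=cv2.INTER_CUBIC))
p=cv2.imread('pics/top8.png');cv2.imwrite('pics/top8c.png',cv2.resize(p[135:265,145:360],None,fx=3.7,fy=3.7,interpolation=cv2.INTER_CUBIC))
"
```

```text
t 17.43 pos [ 0.5496 -0.0936  0.3553] yawy 0.1799 zax [ 0.  0. -1.] F [0.22 0.42 0.28] M [0.019 0.061 0.021] gap 0.0724 q [-0.23  -0.028  1.439  0.     1.73  -0.41 ]
F tool [ 0.38  0.29 -0.28]
board pos mm 0.72 -139.24 F board 0.29 0.38 0.28 | unit y in tool [1. 0. 0.] unit x [-0.  1.  0.]
8 frame far 41 41 slope -0.0029 y 178.93
8 fence face 31 31 slope -0.0003 y 175.98
```

View pics/sc8c.png

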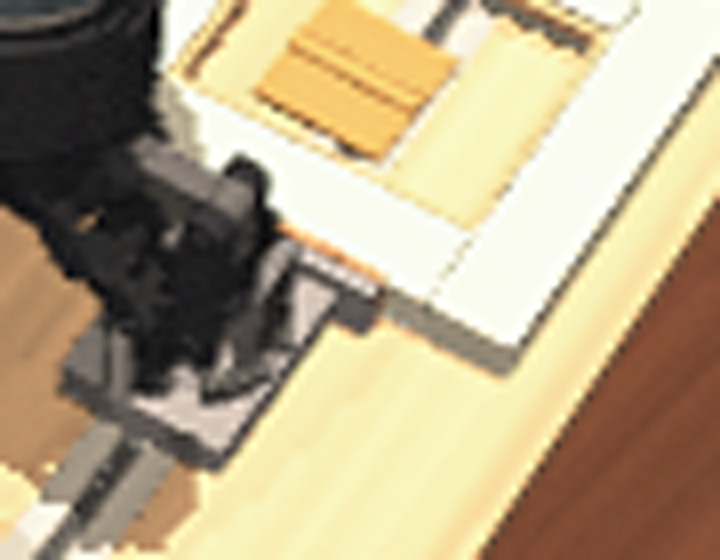

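View pics/top8c.png

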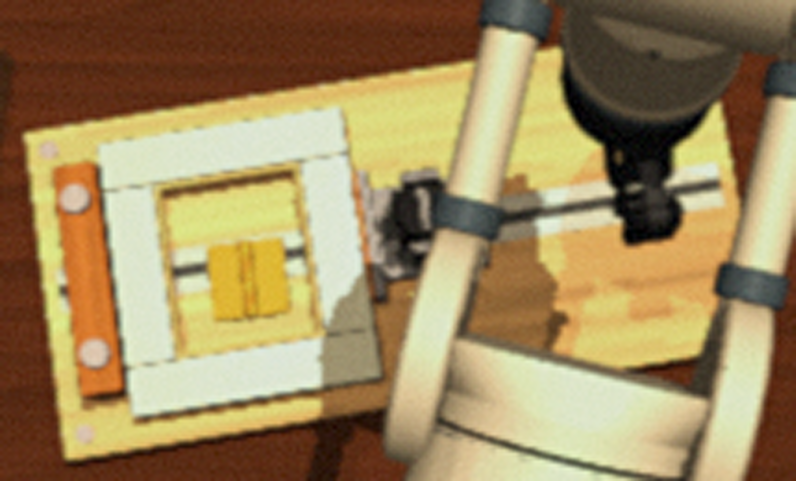

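View pics/scene8.png

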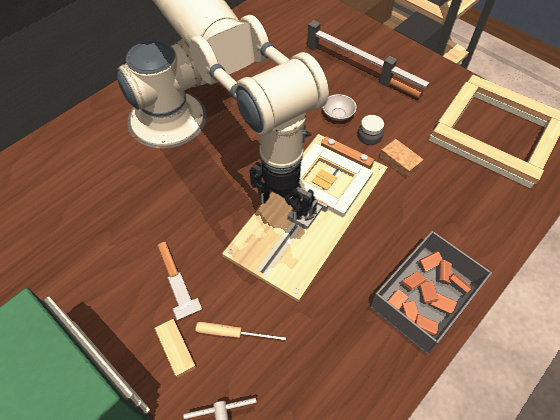

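The frame is flush with the fence, but the arm hides the knob. I'll move aside so I can check its angle and tabs.

Call:
servo_tool:
  increments: "-20 0 -10 0; -50 0 -25 0; -80 0 -35 0; -110 0 -40 0; -140 0 -40 0; -165 0 -40 0; -180 0 -40 0; -180 0 -40 0; -180 0 -40 0"

```text
time: 18.28
eef_pos: [0.582, -0.2708, 0.3946]
orientation: [-2.012, -2.411, -0.0]
contact_force: [-0.3, 0.4, 0.3]
finger_gap: 0.0724
```

```bash
python3 -c "
from fr import *
b()
for n in('scene','top'):
    p,d=bot.read_camera(n);np.savez('pics/%s9.npz'%n,p=p,d=d);cv2.imwrite('pics/%s9.png'%n,p)
fr('9')
p=cv2.imread('pics/scene9.png');a=cv2.resize(p[170:240,280:370],None,fx=7,fy=7,interpolation=cv2.INTER_CUBIC)
cv2.imwrite('pics/sc9c.png',a)
p=cv2.imread('pics/top9.png');cv2.imwrite('pics/top9c.png',cv2.resize(p[150:230,200:310],None,fx=7,fy=7,interpolation=cv2.INTER_CUBIC))
"
```

```text
t 18.28 pos [ 0.582  -0.2708  0.3946] yawy 0.1796 zax [-0.001  0.001 -1.   ] F [-0.32  0.44  0.25] M [ 0.012  0.038 -0.04 ] gap 0.0724 q [-0.489  0.205  1.124  0.     1.814 -0.668]
F tool [ 0.49 -0.23 -0.25]
board pos mm 0.96 -319.41 F board -0.23 0.48 0.25 | unit y in tool [1.    0.    0.001] unit x [-0.     1.    -0.001]
9 frame far 41 41 slope -0.0015 y 178.88
9 fence face 31 31 slope -0.0014 y 175.87
```

View pics/sc9c.png

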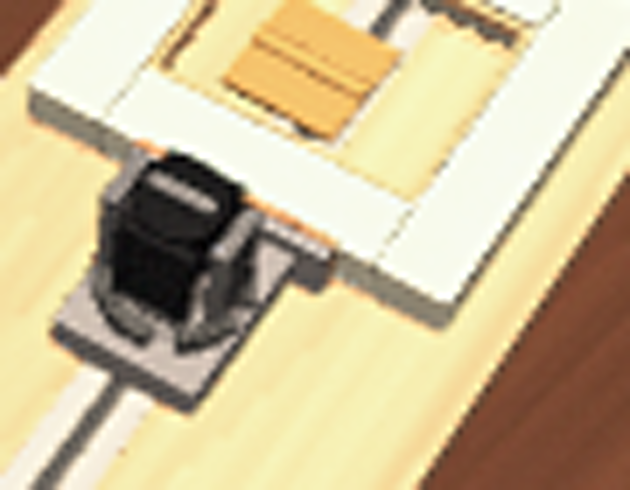

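View pics/top9c.png

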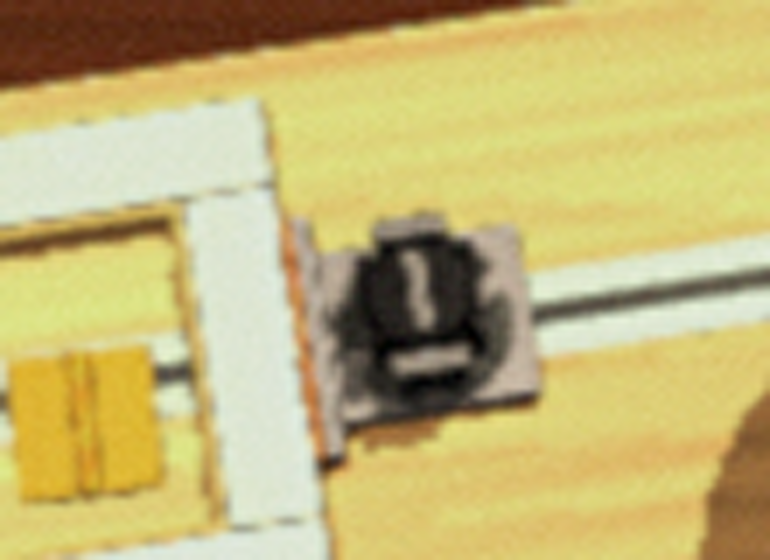

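The knob looks as it did at the start: bar across the track, both tabs out at crop (410,225) and (430,355). The cork jaw is against the frame, so I'm handing in.

```bash
python3 -c "
from station import bot
print(bot.finish_job())"
```

```text
the job is handed in; nothing more can be done
None
```

I clamped the frame and handed the job in at about 18 s. The clamping force after release was judged from the readings before it, because nothing can measure it once the gripper lets go.

**What I did:**
- I centred the pinch on the tabs by feel and turned the knob 1.21 rad to free. The force readings then showed the stop sliding with almost no resistance.
- I slid the stop about 77 mm until the frame met the fence, and kept pressing.
- I turned the knob back to locked in steps, topping up the push as I went. The wrist read about 15.6 N along the track at lock, so roughly 14 N on the frame after the stop's own friction.
- I eased the arm's push off to about zero, opened the jaws and backed away.

**Last checks:**
- **Knob and tabs:** both pictures show the bar back across the track and both tabs out. The tool's turn angle agrees with locked.
- **Frame:** its edge is parallel to the fence within about 0.003 rad, and the cork jaw is against it. It was about 0.02 rad crooked at the start.
- **Robot:** the wrist force is near zero, so it is clear of everything. The other things look unmoved in the pictures.

**What disagreed:**
- The two cameras differed by about 4 mm on the knob's position across the track. I settled that by feel while pinching.
- The fence line I measured came out about 3 mm from the frame's edge, on the overlapping side. I used it only for the angle, and took the force rise as proof that the frame touches the fence.

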